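# Free the specimen carrier from the guarded pot and hang it up

## Task

Take the specimen carrier out of the metal pot: lift it by its black bar grip until its foot catches under the sprung guard inside, then, keeping a light upward pull, turn it anticlockwise (seen from above) until you feel the foot slip through the guard's opening, and draw it out. Hang it on the steel rack, about midway along the two rails, stem and foot between the rails and the cap lying flat on both, then let go; do not drop it, and leave the other things on the bench where they are.

Things in the scene. Friction and masses are not known exactly. Their poses are not given: they have to be found in the camera images.
- carrier_grip (a point): Centre of the specimen carrier's black bar grip: 50 mm long (own x), 16 mm thick (own y), 44 mm high; z up. The carrier is one loose rigid piece of 0.21 to 0.39 kg: the grip stands on a round cap, under which a stem and a foot hang in the pot. From this point the cap's underside is 28 mm down, the foot's underside 118 mm down.
- carrier_cap (a point): Centre of the underside of the carrier's round aluminium cap, 114 mm across, 6 mm thick. At the start it lies on the pot's rim and hides the inside of the pot. Same axes as the grip. The round stem, 10 mm thick, runs down from here, on the grip's own upright axis.
- carrier_foot (a point): Point on the stem axis at the underside of the carrier's foot; axes as the grip. The foot is a flat bar that makes an L with the stem: 16 mm wide (own y), 7 mm thick, from 8 mm behind the stem axis to 46 mm ahead of it along own +x, so parallel to the bar grip.
- pot: Round aluminium pot fixed to the bench: 116 mm across outside, 104 mm inside, 100 mm high, inner floor 6 mm up. Origin at the centre of its underside, z up. The carrier starts centred in it to within 2 mm, its foot 10 mm above the bench.
- pot_guard (a point): Centre of the underside of the guard at rest, 40 mm above the bench (axes are the pot's, not the slot's). The guard is a steel disc, 6 mm thick, hidden in the pot; it cannot turn but rides up on a spring: 1.2 N starts it, 0.7 N more per mm, hard stop at 10 mm. The foot meets it after about 23 mm of lift; when the foot slips into its opening it drops and the pull vanishes.
- pot_rim (a point): Centre of the pot's mouth, level with its rim, 100 mm above the bench. The guard's only opening is a keyhole slot 24 mm wide from 13 mm behind the guard's centre out to the wall on one side; the foot passes only when pointing along it within about 5 degrees. The slot's angle is unknown: 20 to 80 degrees anticlockwise, from above, of where the foot points at the start.
- rack: Steel hanging rack fixed to the bench; origin at the centre of the underside of its white base (190 mm along own x, 100 mm wide, 6 mm thick), z up. Two level rails run along own x, each 170 mm long, 12 mm wide, 12 mm high, on 12 mm square posts that stand under the rails' ends only, 79 mm either side of the middle.
- rack_top (a point): Point midway along and between the rails, level with their tops, 120 mm above the bench; x along the rails, z up. The clear gap between the rails is 30 mm (15 mm either side). The carrier's foot goes down through the gap from above when it lies along the rails, pointing either way.
- mouse: Bystander: computer mouse, 100 x 58 x 32 mm, loose; origin at the centre of its underside.
- bottle: Bystander: amber bottle, 56 mm across, 105 mm high, loose; origin at the centre of its underside.
- slidebox: Bystander: grey slide box with a white blank label, 100 x 85 x 30 mm, loose; origin at the centre of its underside.
Not all that is in view belongs to the job. Leave any orange look-alike of the part that bears carrier_grip alone. Leave any blue look-alike of the rack alone.

How it is judged (in metres and radians):
On the way:
1. the carrier's foot is drawn up through the guard and clear of the pot's rim, above the pot (z of carrier_foot in the frame of pot above 0.101 m and horizontal distance between carrier_foot and pot below 0.12 m), for 0.05 s.
At the end, for the whole second after the job is handed in: The carrier hangs at rest on the rack: cap flat on both rails (height within 4 mm, tilt under 0.06 rad), stem between the rails within 14 mm of the centre line and 40 mm of the middle of their length, let go (z of carrier_foot in the frame of rack_top between -0.094 and -0.086 m and x of carrier_foot in the frame of rack_top between -0.04 and 0.04 m and y of carrier_foot in the frame of rack_top between -0.014 and 0.014 m and angle between carrier_grip's own z axis and vertical below 0.06 rad and linear speed of carrier below 0.02 m/s); the robot touches nothing.
It fails at once if the carrier is dropped (falling faster than 0.6 m/s, untouched by the fingers) (linear speed of carrier above 0.6 m/s and contact force between the fingers and carrier below 0.1 N).
It fails at once if the mouse is moved by more than 30 mm (distance of mouse from where it was at the start of the episode above 0.03 m).
It fails at once if the bottle is moved by more than 30 mm (distance of bottle from where it was at the start of the episode above 0.03 m).
It fails at once if the slide box is moved by more than 30 mm (distance of slidebox from where it was at the start of the episode above 0.03 m).
It also fails if it takes over 61 s, if anything falls off the work surface, if the arm or the gripper's body presses on something with over 40 N, if the wrist force passes 120 N, or if a joint passes its speed limit or range.

## Robot

A 6-joint arm with a two-finger parallel gripper is mounted at the origin on the work surface. World frame = base frame: x ahead of the robot, y to its left, z up, the work surface at z = 0. Lengths are in mm, angles in rad, forces in N, time in s.
With the tool pointing down it reaches from about 350 to 950 mm from the base axis. Payload 17.4 kg.
Tool frame: the origin (TCP) lies at the very end of the fingers, on their centre line; the grasp point (between the pads) lies 19 mm behind it; z points along the fingers, y is the line along which they close (so a half turn about z gives the same grasp; the last joint's range is limited). The gripper opens to 93 mm and grips with 3 to 60 N. Pads are 15 mm wide; open, the fingers measure 128 mm over their backs; the gripper's body (75 mm by 188 mm) begins 65 mm behind the grasp point.
Start: joints at [-1.287, 0.116, 1.442, -0, 1.584, -0.038], TCP at [213.476, -640.36, 218.646] pointing down, gripper open.
Joint ranges: [-2.83, 2.83], [-0.83, 2.19], [0.07, 2.5], [-1.14, 4.28], [0.01, 3], [-2.97, 2.97]. Speed limits (rad/s): [1.89, 1.89, 2.22, 3.14, 3.14, 3.14].

## Interface

Orientations are given as a 3x3 rotation matrix whose columns are the frame's x, y, z axes.
In Python, from workcell import robot, viewer, job_done gives the robot as it stands. Calls block until the motion is done:
- robot.reach(position, orientation): joint-space move of the TCP to a pose.
- robot.line_to(position, rotation=None, vel=150): straight line of the TCP; rotation=None keeps the orientation; vel is the mean speed in mm/s.
- robot.move_j(angles): joint-space move.
- robot.set_gripper(opening, newtons=None): opening from 0.0 (shut) to 1.0 (fully open); newtons is the grip in N (None keeps the last); returns when the fingers have stopped.
- robot.sleep(seconds).
- robot.inverse_kinematics(position, orientation): joint angles nearest the present ones, or None.
- viewer.snapshot(name): name is "side" or "top"; returns a dict with "color" (420x560x3 uint8, red, green, blue), "intrinsics" (3x3 intrinsics, pixels), "k1" (the pictures are not rectified: a ray, as slopes to the right and down, at radius r is drawn at 1 + k1 r^2 times it, then the intrinsics apply), "R" (3x3) and "t" (3): a world point X has camera coordinates R X + t. Camera axes: x right, y down, z forward; pixel columns grow to the right and rows downward; lengths in mm; the calibration is good to about 2 mm. A picture is of the moment at which its call begins. There is no depth.
A pose or a line that the arm cannot do raises robot.Unreachable and nothing moves.
- job_done(): hands the job in; it is judged then, once.
Readings, each from a call of its own:
- robot.current_clock(): time.
- robot.current_q(): joint angles.
- robot.current_dq(): joint speeds.
- robot.current_effort(): joint torques, N m.
- robot.current_position(): TCP position.
- robot.current_ee_rot(): TCP orientation.
- robot.current_wrist_force(): force on the tool from outside, world axes, zero at the start.
- robot.current_torque(): the same for the moment, N m.
- robot.current_gripper_width(): opening from 0.0 (shut) to 1.0 (fully open).
- robot.current_grasp_force(): force on a finger pad.
Only numpy, scipy, OpenCV 4.12 (cv2) and the standard library are available. Lean on these libraries where they do the work, as an engineer would, in place of code of your own. Each camera call takes 0.05 s, during which the arm holds its last target. There are 200 camera calls.

## Working session

There is one attempt and no reset: what is moved stays moved. The work goes in short steps, each a Python script; the robot and the scene stay as the last script left them, time stands still between calls to the robot, and variables do not carry over. Pictures are saved under pics/ and viewed, at most 10 in all, crops included, and the job is handed in when it is done.

```bash
mkdir -p pics; cat > h.py <<'E'
import numpy as np, cv2
from workcell import robot, viewer, job_done
def snap(n,f):
    s=viewer.snapshot(n); cv2.imwrite('pics/'+f,cv2.cvtColor(s['color'],cv2.COLOR_RGB2BGR)); np.savez('pics/'+f[:-4],**s); return s
def world(s,uv,z):
    K=np.array(s['intrinsics']);R=np.array(s['R']);t=np.array(s['t']);k=float(s['k1'])
    p=np.array([(uv[0]-K[0,2])/K[0,0],(uv[1]-K[1,2])/K[1,1]]);q=p.copy()
    for _ in range(30): q=p/(1+k*(q@q))
    d=R.T@np.array([q[0],q[1],1]);c=-R.T@t
    return c+d*(z-c[2])/d[2]
def pix(s,X):
    K=np.array(s['intrinsics']);c=np.array(s['R'])@np.array(X)+np.array(s['t']);q=c[:2]/c[2];q=q*(1+float(s['k1'])*(q@q))
    return np.array([K[0,0]*q[0]+K[0,2],K[1,1]*q[1]+K[1,2]])
def down(a): # tool pointing down, tool y axis at angle a (rad) in world
    y=np.array([np.cos(a),np.sin(a),0]);z=np.array([0,0,-1.]);return np.column_stack([np.cross(y,z),y,z])
E
python3 - <<'E'
from h import *
for n in('top','side'):
    s=snap(n,n+'0.png');print(n,s['intrinsics'],s['k1'],-np.array(s['R']).T@s['t'])
E
```

```text
top [[482.68308827   0.         273.46063932]
 [  0.         482.68308827 213.94575445]
 [  0.           0.           1.        ]] -0.04614835158603139 [ 388.6035713    -4.15275297 1169.04504016]
side [[524.35398611   0.         275.37883689]
 [  0.         524.35398611 207.2395071 ]
 [  0.           0.           1.        ]] -0.09587186208189884 [-281.36782794  813.89371829  846.10001083]
```

View pics/top0.png

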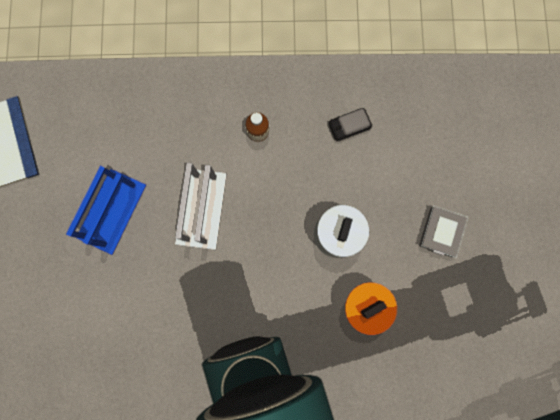

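View pics/side0.png

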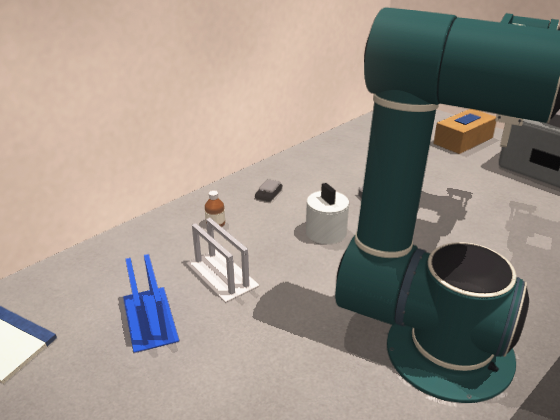

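The top view shows two carriers: the aluminium one with a black grip (344,229) and the orange look-alike (371,308). It also shows two racks: the steel/white one (201,206) and the blue look-alike (107,209). The aluminium carrier and the steel rack fit the description. I'll confirm them in one enlarged crop and measure.

```bash
python3 - <<'E'
import cv2
im=cv2.imread('pics/top0.png')
a=cv2.resize(im[180:280,300:400],(400,400),interpolation=cv2.INTER_CUBIC)
b=cv2.resize(im[155:255,150:250],(400,400),interpolation=cv2.INTER_CUBIC)
cv2.imwrite('pics/crop.png',cv2.hconcat([a,b]))
E
```

```text
(no output)
```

View pics/crop.png

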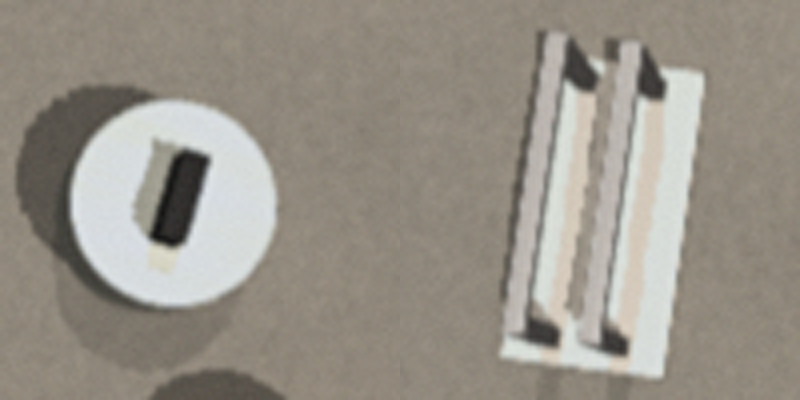

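The crop confirms the aluminium cap, centred near (343,231) in the full picture, with a black grip. It also shows the two steel rails over a white base: left rail midline (189,163) to (180,239), right rail (207.5,165.5) to (198,240.5).

```bash
cat > m.py <<'E'
from h import *
from scipy.optimize import minimize
s=dict(np.load('pics/top0.npz'));im=s['color'].astype(int)
br=((im.min(2)>150)).astype(np.uint8);br[:,:300]=0;br[:,400:]=0
c=max(cv2.findContours(br,cv2.RETR_EXTERNAL,cv2.CHAIN_APPROX_NONE)[0],key=cv2.contourArea)[:,0]
P=np.array([world(s,p,106) for p in c])[:,:2].astype(np.float32)
(cx,cy),r=cv2.minEnclosingCircle(P);A=np.c_[2*P,np.ones(len(P))];q=np.linalg.lstsq(A,(P**2).sum(1),rcond=None)[0]
print('cap',cx,cy,r,q[:2],np.sqrt(q[2]+q[0]**2+q[1]**2))
def mask(cam,lo,hi):
    m=(cam['color'].max(2)<75);z=np.zeros_like(m);z[lo[1]:hi[1],lo[0]:hi[0]]=1;return m&z
M=[(s,mask(s,(330,212),(360,246)))]
d=dict(np.load('pics/side0.npz'));M.append((d,mask(d,(315,180),(342,208))))
def cost(p,Ms):
    x,y,a=p;e=0
    for cam,m in Ms:
        R=np.array([[np.cos(a),-np.sin(a)],[np.sin(a),np.cos(a)]])
        pts=[pix(cam,[*(R@[i*25,j*8]+[x,y]),z]) for i in(-1,1) for j in(-1,1) for z in(106,150)]
        h=cv2.convexHull(np.array(pts,np.float32))
        big=np.zeros((420*4,560*4),np.uint8);cv2.fillPoly(big,[np.int32(np.round(h*4+1.5))],255)
        e+=np.abs(cv2.resize(big,(560,420),interpolation=cv2.INTER_AREA)/255.-m).sum()
    return e
for Ms in (M[:1],M[1:],M):
    b=min((minimize(cost,[q[0],q[1],a],args=(Ms,),method='Nelder-Mead',options=dict(initial_simplex=[[q[0]+i,q[1]+j,a+k] for i,j,k in((-3,-3,-.1),(4,0,0),(0,4,0),(0,0,.15))])) for a in(-.6,-.3,0)),key=lambda b:b.fun)
    print('grip',b.x,b.fun,[m.sum() for _,m in Ms])
L=[world(s,p,120)[:2] for p in((189,163),(180,239),(207.5,165.5),(198,240.5))]
print('rails',np.round(L,1),np.linalg.norm(L[0]-L[1]),np.linalg.norm(L[0]-L[2]),np.mean(L,0),[np.arctan2(*(L[i]-L[i+1])[::-1]) for i in(0,2)])
for p in((214,230),(160,0)):pass
E
python3 m.py
```

```text
cap 480.484130859375 -159.4436492919922 57.58717727661133 [ 480.394793   -159.24646218] 56.37556433424134
grip [ 4.79550861e+02 -1.57425785e+02 -4.03811407e-01] 55.019607843137265 [np.int64(187)]
grip [ 479.95730979 -156.5073514    -0.48525635] 33.76862745098039 [np.int64(216)]
grip [ 4.81467181e+02 -1.58500726e+02 -4.58929372e-01] 95.14901960784314 [np.int64(187), np.int64(216)]
rails [[634.4 180.2]
 [465.5 198.8]
 [628.  138.9]
 [461.7 159.5]] 169.8786449588168 41.707051082542776 [547.37655258 169.34566631] [np.float64(-0.11011564764914712), np.float64(-0.12285998324316587)]
```

```bash
cat > o.py <<'E'
from h import *
out=[]
for n,(x,y) in(('top0',(319,205)),('side0',(303,170))):
    s=dict(np.load(f'pics/{n}.npz'));im=cv2.resize(cv2.cvtColor(s['color'],cv2.COLOR_RGB2BGR)[y:y+50,x:x+50],(400,400),interpolation=cv2.INTER_CUBIC)
    a=-.27;R=np.array([[np.cos(a),-np.sin(a)],[np.sin(a),np.cos(a)]])
    for z,col in((150,(0,0,255)),(106,(0,255,0))):
        h=np.array([pix(s,[*(R@v+[480.4,-159.2]),z]) for v in([25,8],[-25,8],[-25,-8],[25,-8])])
        cv2.polylines(im,[np.int32((h-[x,y]+.5)*8)],True,col,1)
    m=(s['color'].max(2)<60)[y:y+50,x:x+50].astype(np.uint8)
    print(n,cv2.minAreaRect(cv2.findNonZero(m)),m.sum())
    out.append(im)
cv2.imwrite('pics/ov.png',cv2.hconcat(out))
E
python3 o.py
```

```text
top0 ((25.307342529296875, 24.14220428466797), (7.75839376449585, 22.700483322143555), 16.699243545532227) 174
side0 ((25.0, 23.5), (21.0, 12.0), 90.0) 207
```

View pics/ov.png

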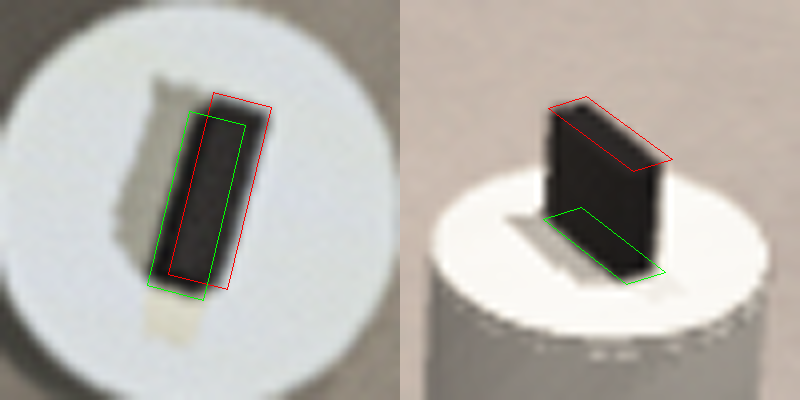

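The overlay with angle -0.27 lies within about 1 px of the black bar in both views, with the bar nearest -0.29. Grip is at about (480,-158.8), 505 mm from the base and within reach. The rails come out at 170 mm long and 42 mm apart, matching the sizes given. Next is the approach and grasp.

```bash
python3 - <<'E'
from h import *
a0=-.29; c=[480,-158.8]
for k in(np.pi/2,-np.pi/2):
    print(k,[None if q is None else np.round(q,2) for q in (robot.inverse_kinematics([*c,140],down(a0+k+t)) for t in(0,.7,1.45))], [None if q is None else np.round(q,2) for q in [robot.inverse_kinematics([547,169,280],down(-.116+k))]])
print(robot.current_ee_rot().round(2))
k=np.pi/2
q=robot.inverse_kinematics([*c,250],down(a0+k)); q2=robot.inverse_kinematics([*c,250],down(a0-k))
print(q,q2)
E
```

```text
1.5707963267948966 [array([-0.37, -0.23,  1.9 , -0.  ,  1.47, -1.65]), array([-0.37, -0.23,  1.9 , -0.  ,  1.47, -2.35]), None] [array([ 0.26, -0.12,  1.58, -0.  ,  1.68, -1.2 ])]
-1.5707963267948966 [array([-0.37, -0.23,  1.9 , -0.  ,  1.47,  1.49]), array([-0.37, -0.23,  1.9 , -0.  ,  1.47,  0.79]), array([-0.37, -0.23,  1.9 , -0.  ,  1.47,  0.04])] [array([ 0.26, -0.12,  1.58, -0.  ,  1.68,  1.94])]
[[ 0.95  0.32 -0.  ]
 [ 0.32 -0.95  0.  ]
 [ 0.   -0.   -1.  ]]
[-3.69956778e-01 -2.64105316e-01  1.75079687e+00 -4.44089210e-16
  1.65490110e+00 -1.65075310e+00] [-3.69956778e-01 -2.64105316e-01  1.75079687e+00 -4.44089210e-16
  1.65490110e+00  1.49083955e+00]
```

```bash
python3 - <<'E'
from h import *
R=down(-.29-np.pi/2); c=[480,-158.8]
robot.reach([*c,230],R)
robot.line_to([*c,119],vel=80)
print(robot.current_wrist_force())
robot.set_gripper(0.0,40)
print(robot.current_gripper_width()*93,robot.current_grasp_force(),robot.current_wrist_force(),robot.current_torque(),robot.current_clock())
robot.sleep(.3);print(robot.current_wrist_force())
robot.line_to([*c,131],vel=30);robot.sleep(.3)
print('+12',robot.current_wrist_force(),robot.current_torque(),robot.current_position(),robot.current_clock())
snap('top','g.png');snap('side','gs.png')
a=cv2.imread('pics/g.png')[170:290,280:420];b=cv2.imread('pics/gs.png')[130:250,260:400]
cv2.imwrite('pics/gg.png',cv2.resize(cv2.hconcat([a,b]),(800,343)))
E
```

```text
[ 1.14521409 -0.37248884  0.18500131]
15.836599625391138 39.91740882396698 [0.18138401 0.03947128 0.51493143] [0.15804946 0.00379152 0.07436523] 4.8
[-0.17192889  1.06192083  0.34866019]
+12 [-0.69879153 -0.16427097 -2.90284976] [ 0.01367597  0.12264771 -0.02258593] [ 479.95671312 -158.79746494  130.87659886] 5.95
```

View pics/gg.png

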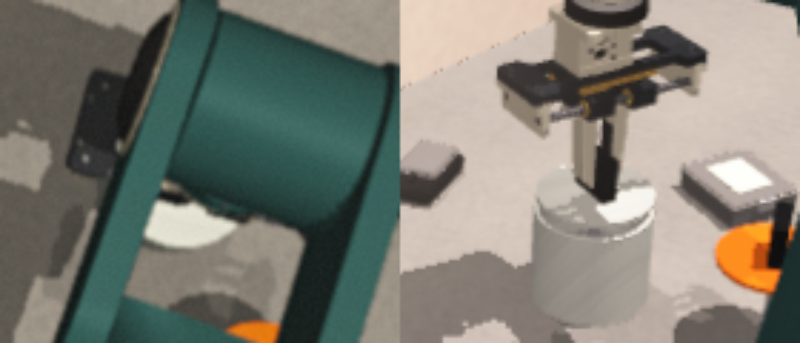

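The grip is good: 15.8 mm between the pads. The side crop shows the cap raised off the rim, and about 3 N of weight is carried. Next I lift to the guard, then turn in small steps while watching the pull.

```bash
cat > turn.py <<'E'
from h import *
c=[480,-158.8];a0=-.29-np.pi/2
def F(n=8):
    v=[]
    for _ in range(n): robot.sleep(.02);v.append(np.r_[robot.current_wrist_force(),robot.current_torque()])
    return np.mean(v,0)
base=F(12);print('base',base.round(2))
z=139
while z<160:
    robot.line_to([*c,z],vel=30);f=F();print(z,f.round(2),robot.current_position()[2].round(1))
    pull=base[2]-f[2]
    if pull>3.2: break
    z+=1.5 if z<141 else 1
p0=pull
for i in range(1,37):
    th=np.deg2rad(2.5*i)
    robot.line_to([*c,z],rotation=down(a0+th),vel=60)
    f=F(5);pull=base[2]-f[2]
    print(2.5*i,round(pull,2),f[:2].round(1),f[5].round(2))
    if pull<p0-2.2 or pull<.9: 
        f=F(8);print('confirm',base[2]-f[2]);break
    if pull>10 or abs(f[5])>1.5: print('jam');break
print(robot.current_clock(),z)
E
python3 turn.py
```

```text
base [-0.07 -0.21 -3.28  0.05  0.03  0.  ]
139 [-0.15 -0.24 -3.67  0.04  0.01  0.01] 138.9
140.5 [ 0.04  0.09 -2.92  0.03  0.03  0.02] 140.5
142.0 [-0.04 -0.1  -3.16  0.07  0.03 -0.  ] 142.0
143.0 [ 0.34 -0.03 -5.15  0.03 -0.04 -0.  ] 143.0
144.0 [ 0.51 -0.46 -5.57  0.03 -0.07 -0.02] 143.9
145.0 [ 0.11 -0.12 -6.19  0.01 -0.06 -0.  ] 144.9
146.0 [ 0.47 -0.29 -6.63  0.01 -0.11  0.  ] 145.9
2.5 3.8 [-0.  -0.6] 0.0
5.0 4.1 [-0.4 -0.2] -0.01
7.5 3.52 [-0.3 -0.6] -0.01
10.0 3.94 [ 0.  -0.5] -0.03
12.5 3.93 [-0.3 -0.9] -0.01
15.0 3.37 [-0.4 -0.9] 0.02
17.5 3.91 [-0.2 -0.6] -0.01
20.0 3.71 [-0.1 -0.4] 0.02
22.5 3.72 [ 0.1 -0.7] -0.0
25.0 3.52 [ 0.2 -0.5] 0.02
27.5 4.11 [-0.3 -0.5] -0.01
30.0 3.78 [-0.  -0.1] -0.01
32.5 3.5 [-0.1 -0.5] -0.01
35.0 3.28 [ 0.1 -0.6] -0.02
37.5 3.08 [-0.1 -1.2] -0.04
40.0 3.26 [-0.3 -0.9] -0.04
42.5 -0.22 [ 0.2 -0.2] -0.0
confirm -0.6377000982249568
14.9 146.0
```

The foot slipped through at 42.5°. I'll ease 2.5° further toward the slot's centre, then draw it up while watching the force.

```bash
python3 - <<'E'
exec(open('turn.py').read().split("base=F(12)")[0])
R=down(a0+np.deg2rad(45))
robot.line_to([*c,146],rotation=R,vel=60);f=F(8);print(f.round(2))
ok=1
for z in(149,152,155,160,170,190,215):
    robot.line_to([*c,z],vel=40);f=F(5);print(z,f.round(2))
    if f[2]<-7 or np.hypot(f[0],f[1])>5: ok=0;print('stuck');break
if ok: robot.line_to([*c,290],vel=100)
robot.sleep(.1);print(F(10).round(2),robot.current_gripper_width()*93,robot.current_clock())
snap('side','l.png')
cv2.imwrite('pics/l2.png',cv2.resize(cv2.imread('pics/l.png')[80:260,230:430],(800,600)[:1]+(600,)))
E
```

```text
[ 0.08 -0.35 -2.76 -0.01 -0.   -0.01]
149 [-0.24 -0.12 -3.18 -0.03  0.01 -0.01]
152 [-0.27  0.25 -3.55 -0.   -0.    0.  ]
155 [ 0.39  0.72 -3.13  0.01 -0.02 -0.02]
160 [-0.04 -0.56 -3.5  -0.01 -0.01 -0.01]
170 [ 0.27 -0.21 -3.1  -0.02 -0.   -0.  ]
190 [ 0.16 -0.01 -3.1  -0.02  0.01  0.01]
215 [-0.18  0.05 -3.8  -0.01 -0.   -0.  ]
[ 0.08 -0.09 -2.98 -0.03  0.02  0.02] 15.851010812780032 19.8833
```

View pics/l2.png

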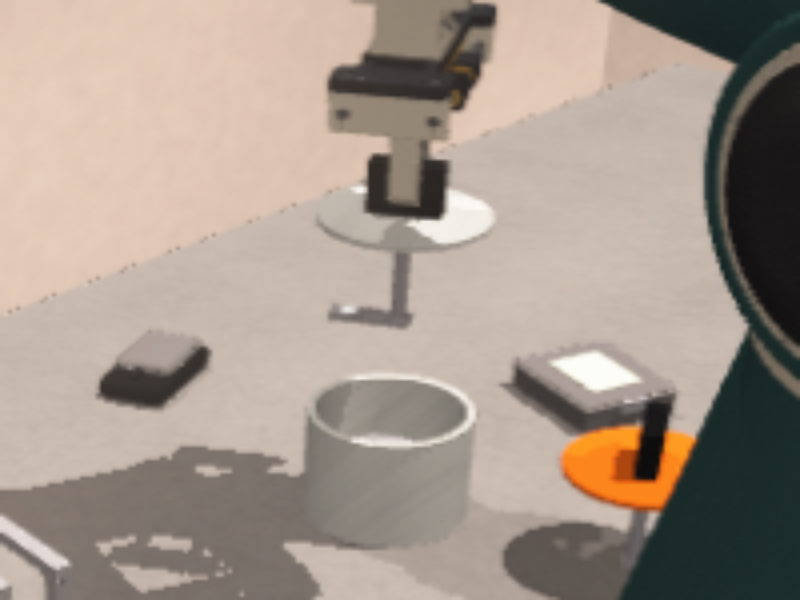

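The carrier is out of the pot, with stem and foot visible at (400,290) and (370,315) in the crop and the bystanders untouched. I'll move to hover over the rack and check the rail position in the side view with the predicted rails drawn on it.

```bash
python3 - <<'E'
from h import *
a=-.116;C=np.array([547.4,169.3])
robot.line_to([*C,290],rotation=down(a-np.pi/2),vel=130)
robot.line_to([*C,250],vel=100)
robot.sleep(.2);print(robot.current_position(),robot.current_wrist_force(),robot.current_clock())
s=snap('side','r.png');R=np.array([[np.cos(a),-np.sin(a)],[np.sin(a),np.cos(a)]])
x,y=150,130
im=cv2.resize(cv2.imread('pics/r.png')[y:y+180,x:x+150],(667,600)[:1]+(800,),interpolation=cv2.INTER_CUBIC)
k=667/150
im=cv2.resize(cv2.imread('pics/r.png')[y:y+175,x:x+150],(514,600),interpolation=cv2.INTER_CUBIC);k=np.array([514/150,600/175])
d=lambda v,z:np.int32((pix(s,[*(R@v+C),z])-[x,y]+.5)*k)
for w in(-1,1): cv2.polylines(im,[np.array([d(v,120) for v in([85,w*15],[-85,w*15],[-85,w*27],[85,w*27])])],True,(0,0,255),1)
p=[d([0,0],z) for z in(231,141)];cv2.line(im,tuple(map(int,p[0])),tuple(map(int,p[1])),(0,255,0),1)
cv2.imwrite('pics/r2.png',im)
E
```

```text
[547.5767387  169.36011957 250.69054358] [-0.05925706  0.51277492 -3.33640439] 23.4083
```

View pics/r2.png

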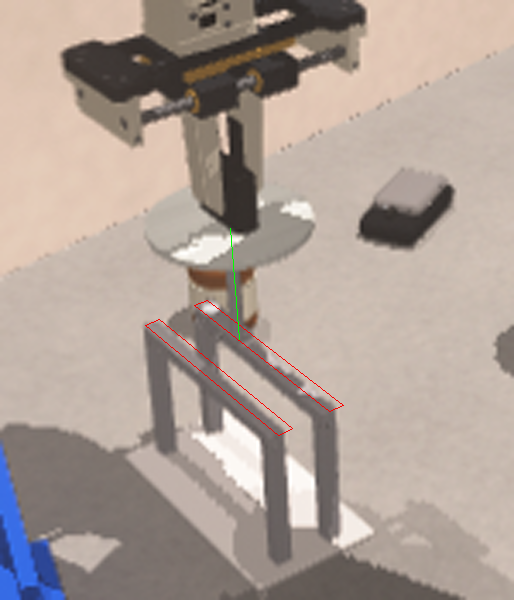

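The drawn rails lie on the actual ones within about 1 px, and the drawn stem line (235,285) coincides with the stem. I'll lower with force watching.

```bash
python3 - <<'E'
from h import *
C=[547.4,169.3]
def F(n=5):
    v=[]
    for _ in range(n): robot.sleep(.02);v.append(robot.current_wrist_force())
    return np.mean(v,0)
b=F(10);z=250;ok=0
for z in(234,228,222,216,208,190,170,150,145,142,141,140,139,138.5,138,137.5,137):
    robot.line_to([*C,z],vel=50);f=F();print(z,(f-b).round(2))
    if f[2]-b[2]>1.8: ok=z<143;break
print('seated',ok,robot.current_clock())
if ok:
    print((F(8)-b).round(2))
    robot.set_gripper(0.5);robot.sleep(.3)
    p=robot.current_position();robot.line_to([p[0],p[1],230],vel=80)
    robot.reach([480,-20,330],robot.current_ee_rot());robot.sleep(.3)
for n in('top','side'):snap(n,n+'E.png')
a=cv2.imread('pics/topE.png')[140:260,140:280];b=cv2.imread('pics/sideE.png')[160:310,150:290]
cv2.imwrite('pics/E.png',cv2.hconcat([cv2.resize(a,(400,343)),cv2.resize(b,(400,429))[43:386]]))
print(robot.current_clock())
E
```

```text
234 [0.13 0.1  0.51]
228 [-0.05 -0.01 -0.1 ]
222 [-0.19 -0.09  0.14]
216 [-0.06 -0.09  0.21]
208 [ 0.05 -0.14  0.41]
190 [-0.26 -0.23  0.  ]
170 [-0.08 -0.22  0.42]
150 [ 0.4  -0.19 -0.13]
145 [-0.18  0.18  0.57]
142 [ 0.14 -0.05  0.41]
141 [0.37 0.07 0.1 ]
140 [-0.24  0.14  0.05]
139 [ 0.19 -0.1   0.39]
138.5 [-3.87 -0.55  8.77]
seated True 29.475
[-4.04 -0.93  8.99]
33.2
```

View pics/E.png

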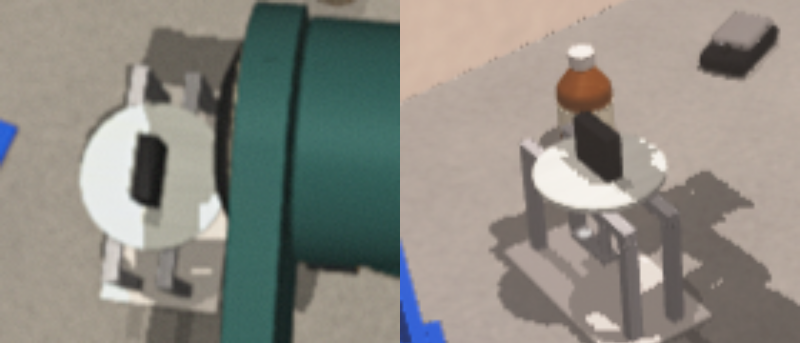

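The cap lies flat across both rails near mid-length, with the stem and foot between them. It seated at the expected height and the gripper is clear, so I'm handing in.

```bash
python3 -c "
from h import *
print(job_done())"
```

```text
the job is handed in; nothing more can be done
None
```

The carrier came out of the pot after a turn of about 42° and now hangs flat near the middle of the steel rack, let go. I handed the job in at about 33 s, but no verdict was returned.

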